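# Snap the vial case shut along its clip strip

## Task

Close the clear vial case on the turntable: starting at the red clip, run the closed fingertips along the white strip on its lid and press the four clips down one after another, in order, fully, until they lie almost flush with the strip. Do it in one pass, staying over the strip with the fingertips never more than about 3 cm above it from the first clip to the last, then come away clear. Press gently, do not lift, tip or shove the case, and leave the vials and everything else standing where they are.

Things in the scene. Friction and masses are not known exactly. Their poses are not given: they have to be found in the camera images.
- case: clear plastic vial case, 130 mm (x) by 250 mm (y), lid top 60 mm above its underside, 0.95 kg, lying loose (held by friction only) at any yaw on a white turntable 410 mm wide and 30 mm high that does not turn. Its lid is flat apart from the clip strip and two vials. Origin: centre of its underside; z up; y runs parallel to the clip strip, from the red clip towards the blue ones
- strip (a point): middle of the upper face of the white clip strip on the lid (30 mm wide, 238 mm long, 4 mm thick, so its face is 64 mm above the case's underside and 94 mm above the table). The strip lies 30 mm to the -x side of the case's middle; axes as the case: y along the strip, away from the red clip, z up. A pressed clip sinks into this face
- clip0_top (a point): centre of the flat top of the red clip, the first. Each clip is a low ridge 16 mm wide and 48 mm long along the strip: flat top 8 mm long, standing 11 mm above the strip when up and 2 mm when fully down, with a ramp of about 27 degrees falling to the strip at each end, so that a fingertip sliding along the strip low down rides onto it and pushes it down. Clips are 60 mm apart, centre to centre; y = -90, -30, 30, 90 mm from the strip's middle. The point moves down with the clip
- clip0 (a joint): how far the red clip, the first, is pushed down, m: 0 up, 0.009 fully down (hard stop). It starts within 1.5 mm of up, resists with about 3 N all the way and stays where it is left
- clip1_top (a point): centre of the flat top of the blue clip, number 2 along the row. Same shape as the red one
- clip1 (a joint): how far the blue clip, number 2 along the row, is pushed down, m: 0 up, 0.009 fully down (hard stop). Behaves as the red one
- clip2_top (a point): centre of the flat top of the blue clip, number 3 along the row. Same shape as the red one
- clip2 (a joint): how far the blue clip, number 3 along the row, is pushed down, m: 0 up, 0.009 fully down (hard stop). Behaves as the red one
- clip3_top (a point): centre of the flat top of the blue clip, number 4 along the row. Same shape as the red one
- clip3 (a joint): how far the blue clip, number 4 along the row, is pushed down, m: 0 up, 0.009 fully down (hard stop). Behaves as the red one
- vial_lid0: bystander, to be left alone: red-capped glass vial, 22 mm wide, 48 mm tall, standing loose on the case's lid, 74 mm to the +x side of the clip row. Origin: centre of its underside
- vial_lid1: bystander, to be left alone: yellow-capped vial like vial_lid0, also standing on the lid, 90 mm further along y. Origin: centre of its underside
- vial_tt0: bystander, to be left alone: blue-capped loose vial, 22 mm wide, 48 mm tall, standing near the turntable's rim. Origin: centre of its underside
- vial_tt1: bystander, to be left alone: orange-capped vial, the same. Origin: centre of its underside
- vial_tt2: bystander, to be left alone: black-capped vial, the same. Origin: centre of its underside
- jar: bystander, to be left alone: loose white-capped jar, 60 mm wide, 85 mm tall, on the table. Origin: centre of its underside
- cap_tray: bystander, to be left alone: loose grey open tray, 120 x 160 x 35 mm, on the table. Origin: centre of its underside
- spatula: bystander, to be left alone: loose metal spatula with handle, 180 mm long, lying on the table. Origin: about the middle of its length, on the underside

How it is judged:
By the outcome, as a careful person would: the job done as asked, in the order asked, and still so for the second after the job is handed in, with the robot touching nothing.
It also fails if it takes over 48 s, if anything falls off the work surface, if the arm or the gripper's body presses on something with over 40 N, if the wrist force passes 120 N, or if a joint passes its speed limit or range.

## Robot

A 7-joint arm with a two-finger parallel gripper is mounted at the origin on the work surface. World frame = base frame: x ahead of the robot, y to its left, z up, the work surface at z = 0. Lengths are in m, angles in rad, forces in N, time in s.
With the tool pointing down it reaches from about 0.35 to 0.9 m from the base axis. Payload 8.1 kg.
Tool frame: the origin (TCP) lies between the finger pads; the fingertips stand ahead of it and the grasp point (between the pads) is the TCP (arm.nose_length is the z of the fingertips in the tool frame, in m); z points along the fingers, y is the line along which they close (so a half turn about z gives the same grasp; the last joint's range is limited). The gripper opens to 92 mm and grips with 3 to 60 N. Pads are 19 mm wide; open, the fingers measure 130 mm over their backs; the gripper's body (75 mm by 190 mm) begins 47 mm behind the grasp point.
Start: joints at [-1.252, 0.434, 0.025, 1.573, -0.012, 1.134, -0.075], TCP at [0.256, 0.57, 0.246] pointing down, gripper open.
Joint ranges: [-2.62, 2.62], [-0.44, 2.09], [-1.27, 1.32], [0.08, 2.57], [-1.32, 4.46], [0.12, 2], [-2.74, 2.74]. Speed limits (rad/s): [2.22, 2.22, 3.01, 3.01, 3.14, 3.14, 3.14].

## Interface

Orientations are given as a rotation vector (axis times angle).
In Python, from cell import sensors, optics, arm gives the robot as it stands.
- The arm moves only by the tool arm_command, never from a script. Its argument "deltas" is one flat list of numbers, 7 for each row, row after row: the turn, a rotation vector about the world's x, y, z as a fraction of full scale, then the shift along the world's x, y, z as a fraction of full scale, then the finger opening in mm, from 0 to 91.8. In form: [wx, wy, wz, dx, dy, dz, fingers, wx, wy, wz, dx, dy, dz, fingers, ...]. A call has 1 to 20 rows; each row is the pose to reach, as a shift and turn from the pose commanded when the call began; what a row does not reach only later rows make up. Full scale, the value 1, is 1 m for a shift and 90 degrees for a turn. A row lasts 1/10 s, in which the tool goes at most 50 mm and 8.59 degrees, less where a joint would pass 70% of its speed; a pose out of reach is approached as far as the arm can. A call with a number of a shift or a turn outside -1 to 1 is refused whole. A call with a gripper value outside its range is refused whole. The fingers move at their own pace and stop on an object; "force" is the grip in N (left out, the last holds). Time passes only in rows, so rows that repeat a pose let the fingers close. It gives the time, the measured TCP pose, the force, the opening and the grip force at its end, in the units of the state.
- sensors.observe(): the state, without advancing time (a new reading comes with each control period).
- optics.get_image(name): name is "side" or "top"; returns the picture (480x640x3 uint8, blue, green, red); there is no depth.
- optics.calibration(name): a dict with "camera_matrix" (3x3 intrinsics, pixels), "D" ([k1, k2, p1, p2, k3] as OpenCV has them; the pictures are not rectified), "rvec" (rotation vector, rad) and "tvec" (3), from world to camera coordinates, as OpenCV has them. Camera axes: x right, y down, z forward; pixel columns grow to the right and rows downward; lengths in m; the calibration is good to about 2 mm. A picture is of the moment at which its call begins. calibration takes no time and is no camera call.
- arm.sign_off(): hands the job in; it is judged then, once.
The state is a dict: "clock": time; "joints": joint angles; "dq": joint speeds; "joint_efforts": joint torques, N m; "position": TCP position; "ee_rot": TCP orientation; "force": force on the tool from outside, world axes, zero at the start; "ft_torque": the same for the moment, N m; "width": opening from 0.0 (shut) to 1.0 (fully open); "gripper_force": force on a finger pad.
Only numpy, scipy, OpenCV 4.12 (cv2) and the standard library are available. Lean on these libraries where they do the work, as an engineer would, in place of code of your own. Each camera call takes 0.05 s, during which the arm holds its last target. There are 200 camera calls.

## Working session

There is one attempt and no reset: what is moved stays moved. The work goes in short steps, Python scripts to look and compute and a tool call to move; the robot and the scene stay as the last step left them, time stands still between calls to the robot, and variables do not carry over. Pictures are saved under pics/ and viewed, at most 10 in all, crops included, and the job is handed in when it is done.

Besides the shell and the picture viewer there is one more tool, called after ">>>" as name(argument=value, ...), one argument or row to a line, values as JSON. arm_command: Moves the arm, as the interface text tells. Its arguments: {"type":"object","properties":{"deltas":{"type":"array","items":{"type":"number"}},"force":{"type":"number"}},"required":["deltas"]}

```bash
mkdir -p pics; ls
python3 - <<'E'
from cell import sensors, optics, arm
import cv2,numpy as np
s=sensors.observe(); print({k:np.round(v,3) for k,v in s.items()}, arm.nose_length)
for n in("top","side"):
    cv2.imwrite(f"pics/{n}0.png",optics.get_image(n)); c=optics.calibration(n); print(n,c)
E
```

```text
pics
{'clock': np.float64(0.0), 'joints': array([-1.252,  0.435,  0.025,  1.574, -0.012,  1.134, -0.075]), 'dq': array([ 0.   ,  0.001, -0.   ,  0.001,  0.001,  0.001, -0.   ]), 'joint_efforts': array([ 1.0000e-03, -6.6785e+01,  9.8500e-01, -3.1445e+01, -6.1000e-02,
        4.3000e-02,  0.0000e+00]), 'position': array([0.256, 0.57 , 0.245]), 'ee_rot': array([-6.580e-01, -3.072e+00,  3.000e-03]), 'force': array([-0.813,  0.239, -0.15 ]), 'ft_torque': array([-0.007, -0.022, -0.001]), 'gripper_force': np.float64(0.0), 'width': np.float64(1.003)} 0.019
top {'camera_matrix': array([[450.28285865,   0.        , 314.72340756],
       [  0.        , 450.28285865, 238.69481903],
       [  0.        ,   0.        ,   1.        ]]), 'D': array([-0.0475354,  0.       ,  0.       ,  0.       ,  0.       ]), 'rvec': array([ 2.11873663, -2.1471785 ,  0.17560941]), 'tvec': array([0.00843702, 0.59318424, 0.98832774])}
side {'camera_matrix': array([[553.53299345,   0.        , 313.93111225],
       [  0.        , 553.53299345, 246.66356384],
       [  0.        ,   0.        ,   1.        ]]), 'D': array([-0.06007724,  0.        ,  0.        ,  0.        ,  0.        ]), 'rvec': array([ 2.01931678, -0.8656745 ,  0.46275554]), 'tvec': array([-0.37474877,  0.30328137,  1.32322207])}
```

View pics/top0.png

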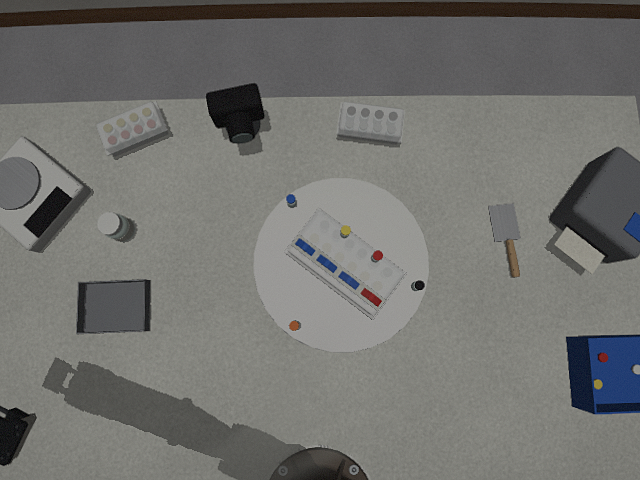

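View pics/side0.png

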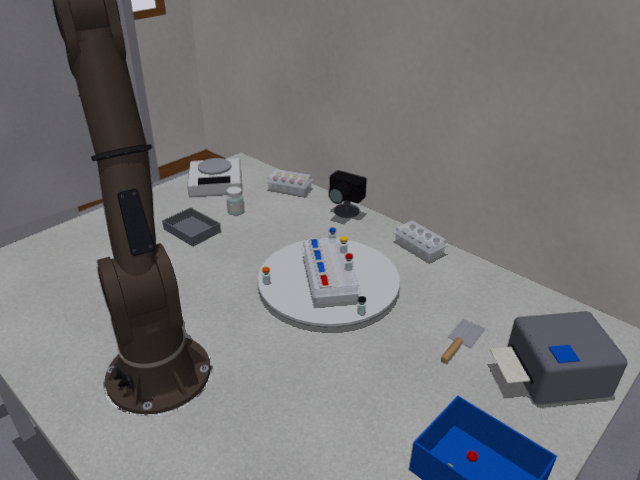

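The top view shows the red clip at about (371,297) and the blue clips at (349,281), (327,263) and (305,246). The lid vials are at (377,256) and (345,231). The side view shows the same row running from (324,281) to (315,243).

```bash
cat > h.py <<'E'
from cell import sensors, optics, arm
import cv2,numpy as np
def blobs(n,im,box):
    h=cv2.cvtColor(im,cv2.COLOR_BGR2HSV); out=[]
    for col,m in(("r",cv2.inRange(h,(0,130,60),(6,255,255))|cv2.inRange(h,(174,130,60),(180,255,255))),("b",cv2.inRange(h,(100,120,50),(125,255,255))),("y",cv2.inRange(h,(22,120,60),(35,255,255))),("o",cv2.inRange(h,(7,120,60),(20,255,255)))):
        k=np.zeros_like(m); x0,x1,y0,y1=box; k[y0:y1,x0:x1]=m[y0:y1,x0:x1]
        N,_,st,c=cv2.connectedComponentsWithStats(k)
        out+=[(col,st[i,4],c[i]) for i in range(1,N) if st[i,4]>12]
    return out
def ray(n,px,z):
    c=optics.calibration(n); R=cv2.Rodrigues(c["rvec"])[0]
    u=cv2.undistortPoints(np.array([[px]],float),c["camera_matrix"],c["D"])[0,0]
    o=-R.T@c["tvec"]; d=R.T@np.array([*u,1]); return o+d*(z-o[2])/d[2]
BOX={"top":(250,435,175,355),"side":(250,410,220,325)}
E
python3 - <<'E'
from h import *
for n in("top","side"):
    for col,a,c in blobs(n,cv2.imread(f"pics/{n}0.png"),BOX[n]):
        print(n,col,a,c.round(1),ray(n,c,.100).round(4),ray(n,c,.135).round(4),ray(n,c,.075).round(4))
print(cv2.Rodrigues(sensors.observe()["ee_rot"])[0].round(3))
E
```

```text
top r 70 [377.5 255.1] [ 0.5466 -0.1359  0.1   ] [ 0.5421 -0.1311  0.135 ] [ 0.5499 -0.1394  0.075 ]
top r 151 [371.  296.8] [ 0.4565 -0.1188  0.1   ] [ 0.4552 -0.1146  0.135 ] [ 0.4574 -0.1218  0.075 ]
top b 57 [290.5 198.6] [0.6761 0.0533 0.1   ] [0.6669 0.0513 0.135 ] [0.6827 0.0547 0.075 ]
top b 139 [304.8 246.6] [0.5674 0.0223 0.1   ] [0.5622 0.0215 0.135 ] [0.5712 0.0229 0.075 ]
top b 146 [326.5 263.1] [ 0.5306 -0.0245  0.1   ] [ 0.5267 -0.0237  0.135 ] [ 0.5335 -0.0251  0.075 ]
top b 145 [348.7 279.9] [ 0.4935 -0.0718  0.1   ] [ 0.4909 -0.0692  0.135 ] [ 0.4954 -0.0736  0.075 ]
top y 70 [345.3 230. ] [ 0.6033 -0.0671  0.1   ] [ 0.5967 -0.0647  0.135 ] [ 0.608  -0.0688  0.075 ]
top o 72 [293.8 325.3] [0.3986 0.0475 0.1   ] [0.3994 0.0457 0.135 ] [0.3981 0.0487 0.075 ]
side r 33 [348.8 255.7] [ 0.5798 -0.101   0.1   ] [ 0.5405 -0.1331  0.135 ] [ 0.6079 -0.0781  0.075 ]
side r 57 [324.2 279.6] [ 0.4504 -0.1261  0.1   ] [ 0.4162 -0.1572  0.135 ] [ 0.4748 -0.1039  0.075 ]
side b 22 [332.3 229.5] [0.6514 0.0261 0.1   ] [ 0.6093 -0.011   0.135 ] [0.6815 0.0526 0.075 ]
side b 46 [314.5 243.2] [0.5599 0.0132 0.1   ] [ 0.5213 -0.0234  0.135 ] [0.5874 0.0393 0.075 ]
side b 53 [317.5 254.5] [ 0.5234 -0.0328  0.1   ] [ 0.4864 -0.0676  0.135 ] [ 0.5499 -0.008   0.075 ]
side b 57 [320.7 266.5] [ 0.4873 -0.079   0.1   ] [ 0.4517 -0.1119  0.135 ] [ 0.5128 -0.0554  0.075 ]
side y 33 [343.4 238.5] [ 0.6368 -0.0312  0.1   ] [ 0.5953 -0.066   0.135 ] [ 0.6665 -0.0063  0.075 ]
side o 30 [265.5 269.3] [0.3742 0.0207 0.1   ] [ 0.343  -0.0162  0.135 ] [0.3964 0.047  0.075 ]
[[-0.912  0.409 -0.   ]
 [ 0.409  0.912 -0.001]
 [-0.    -0.001 -1.   ]]
```

>>> arm_command(
  deltas=[0,0,0,0.005,-0.015,0,0,0,0,-0.01,0.015,-0.05,0,0,0,0,-0.02,0.026,-0.09,-0.003,0,0,0,-0.03,0.038,-0.13,-0.006,0,0,0,-0.04,0.05,-0.17,-0.009,0,0,0,-0.05,0.061,-0.21,-0.012,0,0,0,-0.06,0.073,-0.25,-0.015,0,0,0,-0.07,0.084,-0.29,-0.018,0,0,0,-0.08,0.096,-0.33,-0.021,0,0,0,-0.09,0.108,-0.37,-0.024,0,0,0,-0.1,0.119,-0.41,-0.027,0,0,0,-0.11,0.131,-0.45,-0.03,0,0,0,-0.12,0.143,-0.49,-0.03,0,0,0,-0.13,0.154,-0.53,-0.03,0,0,0,-0.14,0.166,-0.57,-0.03,0,0,0,-0.15,0.177,-0.61,-0.03,0,0,0,-0.157,0.189,-0.65,-0.03,0,0,0,-0.157,0.197,-0.677,-0.03,0,0,0,-0.157,0.2,-0.689,-0.03,0,0,0,-0.157,0.2,-0.689,-0.03,0],
)

```text
clock: 2.1
position: [0.4558, -0.1208, 0.2156]
ee_rot: [1.036, 2.966, -0.001]
force: [0.3, 0.2, -0.5]
width: 0.004
gripper_force: 0.0
```

>>> arm_command(
  deltas=[0,0,0,0,0,0,0,0,0,0,0,0,0,0,0,0,0,0,0,0,0,0,0,0,0,0,0,0],
)

```text
clock: 2.5
position: [0.4559, -0.1179, 0.2158]
ee_rot: [-1.029, -2.968, -0.001]
force: [0.3, 0.0, -0.2]
width: 0.007
gripper_force: 0.0
```

Run:
```python
from h import *
s=sensors.observe();R=cv2.Rodrigues(s["ee_rot"])[0]
print(s["clock"],s["position"],s["force"],s["width"],R.round(3),(s["position"]+R[:,2]*arm.nose_length).round(4))
a=optics.get_image("top")[150:360,230:450];b=optics.get_image("side")[130:340,220:440]
cv2.imwrite("pics/1.png",cv2.resize(np.hstack([a,b]),None,fx=1.8,fy=1.8))
```

```text
2.5 [ 0.45587312 -0.11794933  0.21580298] [ 0.26002233  0.00871273 -0.16593984] 0.006612482197303906 [[-0.786  0.619  0.   ]
 [ 0.619  0.786  0.   ]
 [ 0.     0.    -1.   ]] [ 0.4559 -0.1179  0.1968]
```

View pics/1.png

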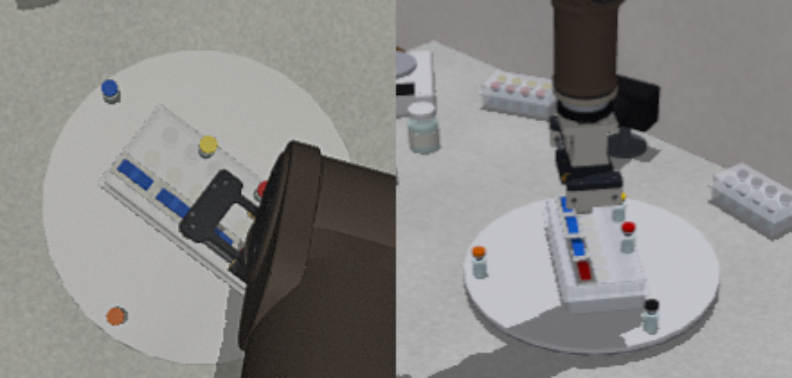

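Picture 1 shows the closed fingers aligned with the strip above the row. The red clip is free at about (584,270) in the crop, and nothing has been touched.

>>> arm_command(
  deltas=[0,0,0,0,-0.001,-0.02,0,0,0,0,0,-0.001,-0.04,0,0,0,0,0,-0.001,-0.06,0,0,0,0,0,-0.001,-0.073,0,0,0,0,0,-0.001,-0.08,0,0,0,0,0,-0.001,-0.08,0,0,0,0,0,-0.001,-0.08,0,0,0,0,0,-0.001,-0.08,0],
)

```text
clock: 3.4
position: [0.4564, -0.1199, 0.1364]
ee_rot: [1.03, 2.967, 0.001]
force: [-0.4, -0.5, -0.0]
width: 0.003
gripper_force: 0.0
```

Run:
```python
from h import *
s=sensors.observe();R=cv2.Rodrigues(s["ee_rot"])[0]
print(s["force"],(s["position"]+R[:,2]*arm.nose_length).round(4))
b=optics.get_image("side")[205:305,260:380]
cv2.imwrite("pics/2.png",cv2.resize(b,None,fx=5,fy=5,interpolation=cv2.INTER_CUBIC))
```

```text
[-0.37357453 -0.48639294 -0.0248892 ] [ 0.4564 -0.1199  0.1174]
```

View pics/2.png

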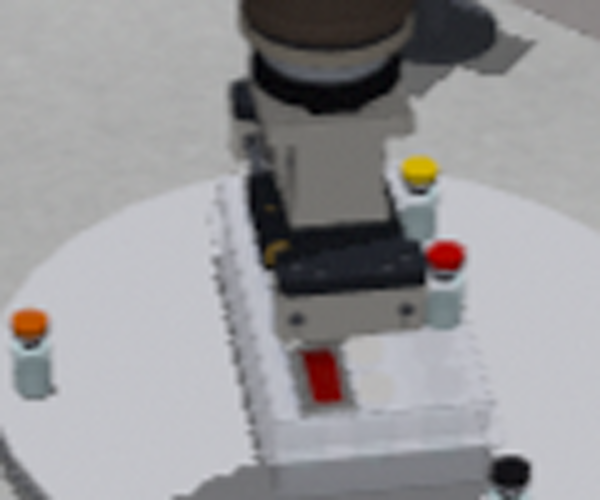

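Run:
```python
from h import *
c=optics.calibration("side")
y=np.array([.618,.786,0]);x=np.array([.786,-.618,0]);t=np.array([.4564,-.1199,.1174]);z=np.array([0,0,1])
P=np.array([t,t-19*y/1000,t-.095*y+.066*z-.0375*x,t-.095*y+.066*z+.0375*x,t-.019*y+.066*z])
p=cv2.projectPoints(P,c["rvec"],c["tvec"],c["camera_matrix"],c["D"])[0][:,0]
print((p-[260,205])*5)
for b in blobs("side",optics.get_image("side"),(300,345,260,300)): print(b)
```

```text
[[320.27386248 336.76109857]
 [326.01393054 358.0916086 ]
 [276.39001035 348.81187228]
 [428.02561099 335.66984157]
 [327.48409994 254.42413383]]
('r', np.int32(60), array([324.11666667, 279.68333333]))
```

Picture 2 shows the fingertips just above the red clip, with the tip at about (320,350). They are centred on the strip and clear of the vials, so I'll press.

>>> arm_command(
  deltas=[0,0,0,0,0,-0.005,0,0,0,0,0,0,-0.01,0,0,0,0,0,0,-0.013,0,0,0,0,0,0,-0.015,0,0,0,0,0,0,-0.017,0,0,0,0,0,0,-0.019,0,0,0,0,0,0,-0.02,0,0,0,0,0,0,-0.02,0,0,0,0,0,0,-0.02,0],
)

```text
clock: 4.4
position: [0.456, -0.1199, 0.1157]
ee_rot: [1.031, 2.967, -0.0]
force: [-0.4, 1.1, -0.3]
width: 0.006
gripper_force: 0.0
```

>>> arm_command(
  deltas=[0,0,0,0,0,-0.001,0,0,0,0,0,0,-0.001,0,0,0,0,0,0,-0.001,0],
)

```text
clock: 4.7
position: [0.4561, -0.12, 0.1152]
ee_rot: [1.031, 2.967, 0.001]
force: [-2.6, -0.1, 8.8]
width: 0.003
gripper_force: 4.3
```

>>> arm_command(
  deltas=[0,0,0,0,0,-0.001,0,0,0,0,0,0,-0.001,0,0,0,0,0,0,-0.001,0],
)

```text
clock: 5.0
position: [0.4562, -0.12, 0.115]
ee_rot: [1.031, 2.967, 0.002]
force: [-5.5, 0.9, 23.2]
width: 0.002
gripper_force: 11.4
```

>>> arm_command(
  deltas=[0,0,0,0,0,0.004,0,0,0,0,0,0,0.014,0,0,0,0,0.004,0.005,0.017,0,0,0,0,0.012,0.015,0.017,0,0,0,0,0.02,0.026,0.017,0,0,0,0,0.028,0.036,0.017,0,0,0,0,0.034,0.043,0.017,0,0,0,0,0.037,0.047,0.017,0,0,0,0,0.037,0.047,0.015,0,0,0,0,0.037,0.047,0.012,0,0,0,0,0.037,0.047,0.01,0,0,0,0,0.037,0.047,0.008,0,0,0,0,0.037,0.047,0.006,0,0,0,0,0.037,0.047,0.004,0,0,0,0,0.037,0.047,0.002,0,0,0,0,0.037,0.047,0.001,0,0,0,0,0.037,0.047,0.001,0,0,0,0,0.037,0.047,0.001,0],
)

```text
clock: 6.8
position: [0.4927, -0.0731, 0.1152]
ee_rot: [-1.031, -2.967, -0.0]
force: [-5.0, -1.4, 12.1]
width: 0.007
gripper_force: 5.8
```

>>> arm_command(
  deltas=[0,0,0,0,0,-0.001,0,0,0,0,0,0,-0.001,0,0,0,0,0,0,-0.001,0],
)

```text
clock: 7.1
position: [0.4928, -0.0731, 0.115]
ee_rot: [1.031, 2.967, 0.001]
force: [-8.6, 0.3, 24.3]
width: 0.003
gripper_force: 12.2
```

>>> arm_command(
  deltas=[0,0,0,0,0,0.004,0,0,0,0,0,0,0.014,0,0,0,0,0.004,0.005,0.017,0,0,0,0,0.012,0.015,0.017,0,0,0,0,0.02,0.026,0.017,0,0,0,0,0.028,0.036,0.017,0,0,0,0,0.034,0.043,0.017,0,0,0,0,0.037,0.047,0.017,0,0,0,0,0.037,0.047,0.015,0,0,0,0,0.037,0.047,0.012,0,0,0,0,0.037,0.047,0.01,0,0,0,0,0.037,0.047,0.008,0,0,0,0,0.037,0.047,0.006,0,0,0,0,0.037,0.047,0.004,0,0,0,0,0.037,0.047,0.002,0,0,0,0,0.037,0.047,0.001,0,0,0,0,0.037,0.047,0.001,0,0,0,0,0.037,0.047,0.001,0],
)

```text
clock: 8.9
position: [0.5298, -0.0262, 0.1152]
ee_rot: [-1.031, -2.967, -0.0]
force: [-5.2, -2.3, 11.4]
width: 0.007
gripper_force: 5.5
```

Run:
```python
from h import *
b=optics.get_image("side")
for x in blobs("side",b,BOX["side"]): print(x[0],x[1],x[2].round(1))
for x in blobs("top",optics.get_image("top"),BOX["top"]): print(x[0],x[1],x[2].round(1))
```

```text
r 33 [348.8 255.7]
r 16 [323.8 279.9]
b 19 [332.7 229.6]
b 19 [320.7 266.7]
y 33 [343.4 238.5]
o 30 [265.5 269.3]
r 70 [377.5 255.1]
r 47 [370.8 296.8]
b 57 [290.5 198.6]
```

Nothing has shifted, and clips 0 and 1 now show only as thin slivers, so they are down. Next is the last clip.

>>> arm_command(
  deltas=[0,0,0,0,0,0.004,0,0,0,0,0,0,0.013,0,0,0,0,0.004,0.005,0.016,0,0,0,0,0.012,0.015,0.016,0,0,0,0,0.02,0.026,0.016,0,0,0,0,0.028,0.036,0.016,0,0,0,0,0.034,0.043,0.016,0,0,0,0,0.037,0.048,0.016,0,0,0,0,0.037,0.048,0.014,0,0,0,0,0.037,0.048,0.011,0,0,0,0,0.037,0.048,0.009,0,0,0,0,0.037,0.048,0.007,0,0,0,0,0.037,0.048,0.005,0,0,0,0,0.037,0.048,0.003,0,0,0,0,0.037,0.048,0.001,0,0,0,0,0.037,0.048,0,0,0,0,0,0.037,0.048,0,0,0,0,0,0.037,0.048,0,0],
)

```text
clock: 10.8
position: [0.5669, 0.0218, 0.1153]
ee_rot: [1.031, 2.967, 0.0]
force: [-3.9, -2.3, 9.8]
width: 0.004
gripper_force: 5.0
```

>>> arm_command(
  deltas=[0,0,0,0,0,0.005,0,0,0,0,0,0,0.025,0,0,0,0,0,0,0.055,0,0,0,0,0,0,0.085,0,0,0,0,0,0,0.115,0,0,0,0,0,0.01,0.13,0,0,0,0,-0.02,0.04,0.14,0,0,0,0,-0.04,0.08,0.14,0,0,0,0,-0.06,0.12,0.14,0,0,0,0,-0.08,0.16,0.14,0,0,0,0,-0.1,0.2,0.14,0,0,0,0,-0.12,0.24,0.14,0,0,0,0,-0.14,0.28,0.14,0,0,0,0,-0.16,0.32,0.14,0,0,0,0,-0.18,0.36,0.14,0,0,0,0,-0.19,0.38,0.14,0,0,0,0,-0.19,0.38,0.14,0,0,0,0,-0.19,0.38,0.14,0,0,0,0,-0.19,0.38,0.14,0],
)

```text
clock: 12.7
position: [0.3777, 0.4012, 0.2548]
ee_rot: [1.033, 2.966, -0.0]
force: [0.7, 0.4, 0.6]
width: 0.009
gripper_force: 0.0
```

Run:
```python
from h import *
a=optics.get_image("top");b=optics.get_image("side")
for n,i in(("side",b),("top",a)):
  for x in blobs(n,i,BOX[n]): print(n,x[0],x[1],x[2].round(1))
cv2.imwrite("pics/3.png",np.hstack([cv2.resize(i,None,fx=4,fy=4,interpolation=cv2.INTER_CUBIC) for i in(a[200:325,275:375+40][:,:],)]+[cv2.resize(b[225:308,290:370],(500*80//83,500))])[:, :800] if 0 else np.hstack([cv2.resize(a[200:325,275:415],(448,400)),cv2.resize(b[225:310,290:364],(348,400))]))
```

```text
side r 33 [348.8 255.7]
side r 16 [323.8 279.9]
side b 22 [332.3 229.5]
side b 15 [314. 243.]
side b 16 [317.3 254.4]
side b 19 [320.7 266.7]
side y 33 [343.4 238.5]
side o 30 [265.5 269.3]
top r 70 [377.5 255.1]
top r 47 [370.6 296.8]
top b 57 [290.5 198.6]
top b 44 [304.8 246.8]
top b 44 [326.4 263.2]
top b 43 [348.5 279.9]
top y 70 [345.3 230. ]
top o 70 [293.7 325.2]
```

View pics/3.png

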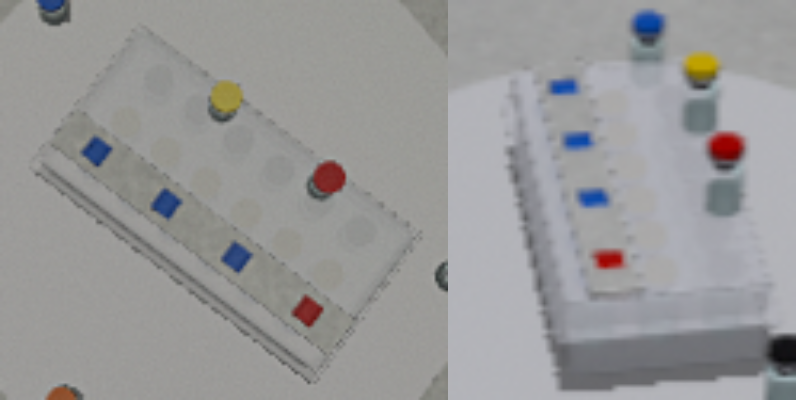

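Picture 3 shows all four clips equally sunk, with only small squares left at top-crop (308,311), (237,256), (166,203) and (96,151). The case and vials are where they started, so I'm handing in.

```bash
python3 -c "
from cell import arm; print(arm.sign_off())"
```

```text
the job is handed in; nothing more can be done
None
```

I pressed all four clips fully down in order, starting at the red one; the case and vials did not visibly move, the arm came away clear, and the job is handed in at about 13 s. Between clips I lifted the fingertips about 2 cm above the strip rather than sliding, to avoid shoving the case.

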